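# Find the socket that fits the clamped nut

## Robot

A 6-joint arm with a two-finger parallel gripper is mounted at the origin on the work surface. World frame = base frame: x ahead of the robot, y to its left, z up, the work surface at z = 0. Lengths are in m, angles in rad, forces in N, time in s.
With the tool pointing down it reaches from about 0.3 to 0.775 m from the base axis. Payload 14.6 kg.
Tool frame: the origin (TCP) lies at the very end of the fingers, on their centre line; the grasp point (between the pads) lies 19 mm behind it; z points along the fingers, y is the line along which they close (so a half turn about z gives the same grasp; the last joint's range is limited). The gripper opens to 94 mm and grips with 3 to 60 N. Pads are 16 mm wide; open, the fingers measure 119 mm over their backs; the gripper's body (75 mm by 177 mm) begins 78 mm behind the grasp point.
Start: joints at [-1.335, 0.3, 1.521, -0, 1.321, -0.067], TCP at [0.164, -0.525, 0.205] pointing down, gripper open.
Joint ranges: [-3.03, 3.03], [-0.79, 2.21], [0.23, 2.52], [-1.04, 4.18], [0, 3.07], [-2.55, 2.55]. Speed limits (rad/s): [2.22, 2.22, 2.57, 3.14, 3.14, 3.14].

## Interface

Orientations are given as [roll, pitch, yaw] about the fixed x, y, z axes, in that order (R = Rz(yaw) Ry(pitch) Rx(roll)).
In Python, from station import ctrl gives the robot as it stands.
- The arm moves only by the tool move_arm, never from a script. Its argument "increments" is a list of rows, each a list of 7 numbers: the opening, from 0 (shut) to 1 (fully open), then the shift along the tool's x, y, z in units of 50 mm (1.0 is 50 mm), then the turn, a rotation vector about the tool's x, y, z in rad. In form: [[claw, tx, ty, tz, rx, ry, rz], ...]. A call has 1 to 20 rows; each row shifts and turns the commanded pose from where the row before left it, along the tool's axes as they then stand; what a row does not reach is not made up. A row lasts 1/10 s, in which the tool goes at most 50 mm and 8.59 degrees, less where a joint would pass 70% of its speed; a pose out of reach is approached as far as the arm can. A call is refused whole if a number of a shift passes 1 or a number of a turn 0.15, either way. A call with a gripper value outside its range is refused whole. The fingers move at their own pace and stop on an object; "force" is the grip in N (left out, the last holds). Time passes only in rows, so rows that do not move let the fingers close. It gives the time, the measured TCP pose, the force, the opening and the grip force at its end, in the units of the state.
- ctrl.get_obs(): the state, without advancing time (a new reading comes with each control period).
- ctrl.camera(name): name is "side" or "top"; returns a dict with "color" (400x640x3 uint8, blue, green, red), "K" (3x3 intrinsics, pixels), "pose" (4x4, takes a point from camera to world coordinates). Camera axes: x right, y down, z forward; pixel columns grow to the right and rows downward; lengths in m; the calibration is good to about 2 mm. A picture is of the moment at which its call begins. There is no depth.
- ctrl.hand_in(): hands the job in; it is judged then, once.
Trained networks look in a picture, given as the dict that the camera call returned (one of the last four; its "shot" number tells which), for a name from the list of things; names that differ only in an ending like _2 or _b are one class to them, and where a whole thing is asked for, a point or a joint stands for the part that bears it (a point fixed in the world has none). Each returns a list of dicts, best first, with "conf" (0 to 1); they miss things now and then, are a little off and sometimes report something else, mostly with a low value. They report only what shows in the picture. A call takes as long as a camera call.
- ctrl.cut_out(name, picture): "mask" (400x640 bool, what is visible of it) and "centre" ([row, column] in pixels, amid what is visible of it).
The state is a dict: "time_s": time; "qpos": joint angles; "joint_vel": joint speeds; "tau": joint torques, N m; "ee_pos": TCP position; "eef_rot": TCP orientation; "force": force on the tool from outside, world axes, zero at the start; "moment": the same for the moment, N m; "grip_width": finger opening in m; "grip_force": force on a finger pad.
Only numpy, scipy, OpenCV 4.12 (cv2) and the standard library are available. Lean on these libraries where they do the work, as an engineer would, in place of code of your own. Each camera call takes 0.05 s, during which the arm holds its last target. There are 200 camera calls.

## Task

Find which of the three sockets fits the brass hex nut between the two orange clamps of the blue jig, trying them on as needed, and finish while still gripping the right one, upright and seated all the way down over that nut to the floor of the round well it sits in: do not let go of it. The other two sockets must end standing upright on the black rubber mat; leave the oil bottle, hose coupling and grease jar where they are.

Things in the scene. Friction and masses are not known exactly. Their poses are not given: they have to be found in the camera images.
- jig: Blue jig plate fixed on the bench, 150 x 420 x 12 mm. Origin: bench level, under the nut to work on, which is between two orange clamps (at x = +-64 mm, up to 43 mm high). It carries three dark covers, 96 mm square, tops 30 mm above the bench, each with a brass hex nut in a round well; those at y = +130 and +260 mm are spares. Two flats of every nut are square to the jig's x.
- nut_seat (a point): Centre of the well floor under the nut to work on, on the nut's axis, 22 mm above the bench; axes as the jig's, z up. The socket that fits goes down until its mouth is at this point. Too small a socket stops on the nut, about 15 mm higher; too large a one stops on the cover around the well, about 8 mm higher.
- nut_top (a point): Centre of the top of the same fixed nut, 16 mm above the well floor and 8 mm above the cover; its top 4 mm are chamfered. The nut differs from run to run: 24 mm across flats in a well of 37.5 mm diameter, 30 mm in 45.5 mm, or 36 mm in 54 mm; the well is 8 mm deep. Which one it is must be found by trying or looking.
- mat: Black rubber mat fixed on the bench, 130 x 320 x 4 mm (x, y, z), on which the sockets stand about 100 mm apart along its y. Origin: centre of its underside at bench level, so its top is at z = 4 mm.
- socket_green: Loose steel socket, green band, 200 g, standing mouth down. Round body 34 mm wide, 30 mm tall; six-sided recess 26.4 mm across flats, 22 mm deep, open below, for a 24 mm nut. On top a square dark adapter to grip, 19 x 19 mm, from 30 to 70 mm above the origin. Origin: centre of the mouth (underside), z up; adapter flats square to x and y; two recess flats square to x.
- socket_yellow: Loose steel socket, yellow band, 280 g, standing mouth down. Round body 42 mm wide, 30 mm tall; six-sided recess 32.4 mm across flats, 22 mm deep, open below, for a 30 mm nut. On top a square dark adapter to grip, 19 x 19 mm, from 30 to 70 mm above the origin. Origin: centre of the mouth (underside), z up; adapter flats square to x and y; two recess flats square to x.
- socket_red: Loose steel socket, red band, 380 g, standing mouth down. Round body 50 mm wide, 30 mm tall; six-sided recess 38.4 mm across flats, 22 mm deep, open below, for a 36 mm nut. On top a square dark adapter to grip, 19 x 19 mm, from 30 to 70 mm above the origin. Origin: centre of the mouth (underside), z up; adapter flats square to x and y; two recess flats square to x.
- oil_bottle: Bystander: yellow oil bottle, 56 mm diameter, 92 mm tall, loose. Origin: centre of its underside.
- hose_coupling: Bystander: brass hose coupling, 44 mm foot diameter, 40 mm tall, loose. Origin: centre of its underside.
- grease_jar: Bystander: white jar with a red lid, 64 mm diameter, 60 mm tall, loose. Origin: centre of its underside.

How it is judged:
At the end, for the whole second after the job is handed in: One socket is gripped by the fingers (over 1 N) and seated: its mouth within 3 mm of the well floor and 4 mm of the nut's axis, upright within 0.07 rad, still. The other two stand upright (0.1 rad) and still on the mat, not touched by the fingers (((z of socket_green in the frame of nut_seat between -0.004 and 0.003 m and horizontal distance between socket_green and nut_seat below 0.004 m and angle between socket_green's own z axis and vertical below 0.07 rad and contact force between the fingers and socket_green above 1 N and linear speed of each of socket_green, socket_yellow, socket_red below 0.02 m/s and angle between each of socket_yellow, socket_red's own z axis and vertical below 0.1 rad and height (world z) of each of socket_yellow, socket_red below 0.008 m and contact force between the fingers and socket_yellow below 0.1 N and x of socket_yellow in the frame of mat between -0.065 and 0.065 m and y of socket_yellow in the frame of mat between -0.16 and 0.16 m and contact force between the fingers and socket_red below 0.1 N and x of socket_red in the frame of mat between -0.065 and 0.065 m and y of socket_red in the frame of mat between -0.16 and 0.16 m) or (z of socket_yellow in the frame of nut_seat between -0.004 and 0.003 m and horizontal distance between socket_yellow and nut_seat below 0.004 m and angle between socket_yellow's own z axis and vertical below 0.07 rad and contact force between the fingers and socket_yellow above 1 N and linear speed of each of socket_yellow, socket_green, socket_red below 0.02 m/s and angle between each of socket_green, socket_red's own z axis and vertical below 0.1 rad and height (world z) of each of socket_green, socket_red below 0.008 m and contact force between the fingers and socket_green below 0.1 N and x of socket_green in the frame of mat between -0.065 and 0.065 m and y of socket_green in the frame of mat between -0.16 and 0.16 m and contact force between the fingers and socket_red below 0.1 N and x of socket_red in the frame of mat between -0.065 and 0.065 m and y of socket_red in the frame of mat between -0.16 and 0.16 m) or (z of socket_red in the frame of nut_seat between -0.004 and 0.003 m and horizontal distance between socket_red and nut_seat below 0.004 m and angle between socket_red's own z axis and vertical below 0.07 rad and contact force between the fingers and socket_red above 1 N and linear speed of each of socket_red, socket_green, socket_yellow below 0.02 m/s and angle between each of socket_green, socket_yellow's own z axis and vertical below 0.1 rad and height (world z) of each of socket_green, socket_yellow below 0.008 m and contact force between the fingers and socket_green below 0.1 N and x of socket_green in the frame of mat between -0.065 and 0.065 m and y of socket_green in the frame of mat between -0.16 and 0.16 m and contact force between the fingers and socket_yellow below 0.1 N and x of socket_yellow in the frame of mat between -0.065 and 0.065 m and y of socket_yellow in the frame of mat between -0.16 and 0.16 m))); the arm keeps its last pose, push and grip.
It fails at once if a bystander (oil bottle, hose coupling or grease jar) is moved more than 25 mm (distance of any of oil_bottle, hose_coupling, grease_jar from where it was at the start of the episode above 0.025 m).
It also fails if it takes over 58 s, if anything falls off the work surface, if the arm or the gripper's body presses on something with over 40 N, if the wrist force passes 120 N, or if a joint passes its speed limit or range.

## Working session

There is one attempt and no reset: what is moved stays moved. The work goes in short steps, Python scripts to look and compute and a tool call to move; the robot and the scene stay as the last step left them, time stands still between calls to the robot, and variables do not carry over. Pictures are saved under pics/ and viewed, at most 10 in all, crops included, and the job is handed in when it is done.

Besides the shell and the picture viewer there is one more tool, called as name(argument=value, ...) on one line, values as JSON. move_arm: Moves the arm, as the interface text tells. Its arguments: {"type":"object","properties":{"increments":{"type":"array","items":{"type":"array","items":{"type":"number"}}},"force":{"type":"number"}},"required":["increments"]}

```bash
mkdir -p pics && cat > h.py <<'E'
import numpy as np, cv2
from station import ctrl
def ray(p,rc):
    K=np.array(p["K"]);T=np.array(p["pose"])
    d=T[:3,:3]@np.linalg.solve(K,[rc[1],rc[0],1.]);return T[:3,3],d
def atz(p,rc,z):
    o,d=ray(p,rc);return o+d*(z-o[2])/d[2]
def pix(p,X):
    K=np.array(p["K"]);T=np.array(p["pose"]);c=K@(T[:3,:3].T@(np.array(X)-T[:3,3]));return c[1]/c[2],c[0]/c[2]
E
python3 - <<'E'
from h import *
o=ctrl.get_obs();print(o["ee_pos"],o["eef_rot"],o["grip_width"])
for c in("top","side"):
    p=ctrl.camera(c);cv2.imwrite(f"pics/{c}0.png",p["color"]);print(c,np.round(p["pose"],3).tolist(),np.round(p["K"],1).tolist())
    for n in["jig","mat","socket_green","socket_yellow","socket_red","oil_bottle","hose_coupling","grease_jar"]:
        r=ctrl.cut_out(n,p)
        print(n,[(round(x["conf"],2),np.round(x["centre"],1).tolist(),np.round(atz(p,x["centre"],.03),3).tolist()) for x in r[:2]])
E
```

```text
[ 0.16393198 -0.52470374  0.2048767 ] [-3.14038915e+00 -7.06591265e-05  3.02794146e-01] 0.09388842849419136
top [[0.002, -0.997, 0.08, 0.558], [-1.0, -0.002, -0.002, -0.062], [0.002, -0.08, -0.997, 0.808], [0.0, 0.0, 0.0, 1.0]] [[417.1, 0.0, 327.8], [0.0, 417.1, 197.4], [0.0, 0.0, 1.0]]
jig [(0.7, [256.7, 145.6], [0.51, 0.273, 0.03])]
mat []
socket_green [(0.74, [246.4, 450.6], [0.53, -0.291, 0.03])]
socket_yellow [(0.95, [233.4, 403.3], [0.554, -0.204, 0.03])]
socket_red [(0.75, [230.5, 348.6], [0.559, -0.102, 0.03])]
oil_bottle [(0.58, [131.2, 326.4], [0.747, -0.06, 0.03])]
hose_coupling [(0.69, [126.4, 246.5], [0.756, 0.091, 0.03])]
grease_jar [(0.86, [132.1, 380.1], [0.745, -0.162, 0.03])]
side [[-0.958, -0.203, 0.204, 0.495], [-0.287, 0.629, -0.722, 0.439], [0.018, -0.751, -0.66, 0.483], [0.0, 0.0, 0.0, 1.0]] [[362.0, 0.0, 324.6], [0.0, 362.0, 199.4], [0.0, 0.0, 1.0]]
jig [(0.72, [337.9, 325.5], [0.554, 0.208, 0.03])]
mat [(0.83, [191.3, 390.1], [0.52, -0.119, 0.03])]
socket_green [(0.58, [141.6, 398.2], [0.53, -0.305, 0.03])]
socket_yellow [(0.81, [163.6, 381.6], [0.552, -0.206, 0.03]), (0.46, [339.1, 323.2], [0.557, 0.21, 0.03])]
socket_red [(0.58, [191.6, 370.0], [0.558, -0.106, 0.03])]
oil_bottle [(0.95, [187.5, 269.4], [0.748, -0.058, 0.03])]
hose_coupling [(0.68, [250.1, 232.4], [0.742, 0.108, 0.03]), (0.66, [338.7, 327.9], [0.551, 0.208, 0.03])]
grease_jar [(0.9, [156.1, 289.3], [0.75, -0.171, 0.03]), (0.44, [337.8, 327.0], [0.553, 0.207, 0.03])]
```

View pics/top0.png

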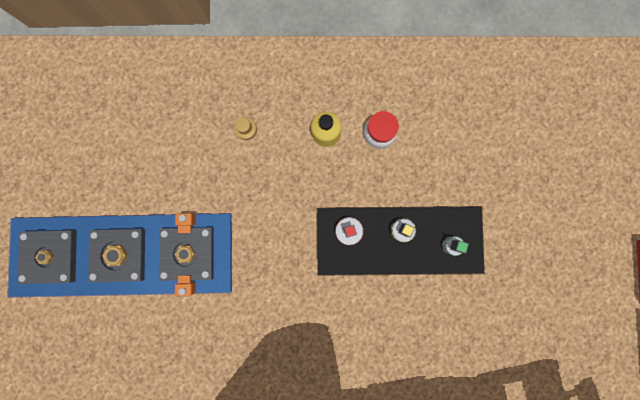

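View pics/side0.png

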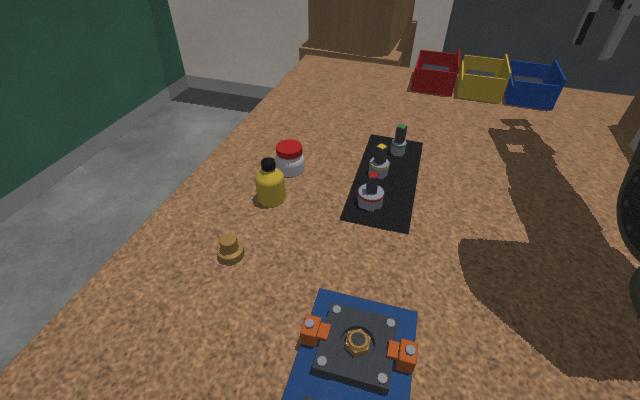

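```bash
python3 - <<'E'
from h import *
im=cv2.imread("pics/top0.png")
a=cv2.resize(im[224:284,154:214],(400,300) if 0 else (300,300),interpolation=cv2.INTER_CUBIC)
b=cv2.resize(im[226:286,83:143],(300,300),interpolation=cv2.INTER_CUBIC)
s=cv2.resize(im[208:268,325:485],(800,300),interpolation=cv2.INTER_CUBIC)
c=np.zeros((600,800,3),np.uint8);c[:300,:300]=a;c[:300,300:600]=b;c[300:]=s
cv2.imwrite("pics/crop.png",c)
E
```

```text
(no output)
```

View pics/crop.png

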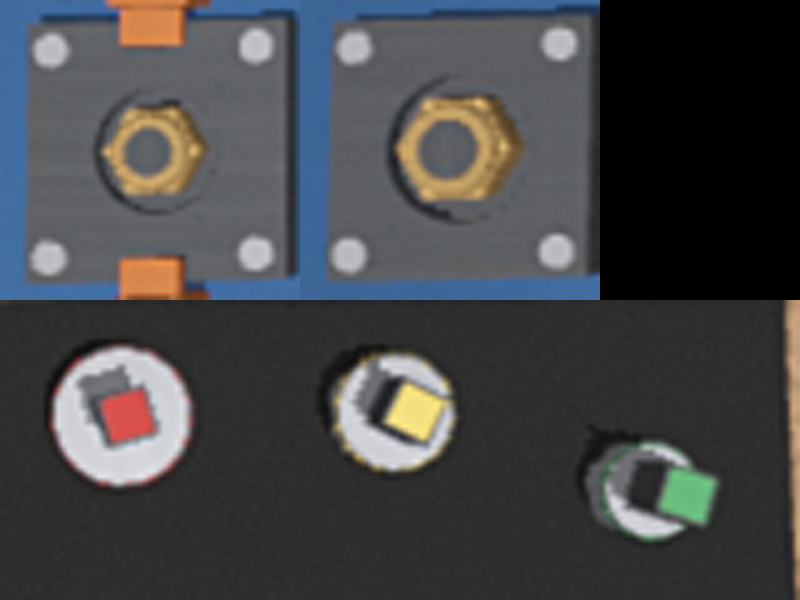

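```bash
cat >> h.py <<'E'
def go(target,yaw=None):
    "shift in units of 50 mm along tool axes as they now stand, and rz to turn"
    from scipy.spatial.transform import Rotation as Ro
    o=ctrl.get_obs();R=Ro.from_euler("xyz",o["eef_rot"])
    d=R.inv().apply(np.array(target)-o["ee_pos"])/.05
    print("shift",np.round(d,3),"rz",None if yaw is None else round(o["eef_rot"][2]-yaw,3))
E
python3 - <<'E'
from h import *
p=ctrl.camera("top")
c=lambda x,y,x0,y0:((y+.5)/5-.5+y0,(x+.5)/5-.5+x0)
ytop=atz(p,c(415,113.5,325,208),.074);yb=atz(p,c(397,111,325,208),.034)
print("yellow",ytop,yb)
nut=[atz(p,c(152,151,154,224),.030),atz(p,c(153,152,154,224),.030)]
print("nut",nut)
go([*(ytop[:2]+yb[:2])/2,.10],np.radians(66))
E
```

```text
yellow [ 0.55976684 -0.20338174  0.074     ] [ 0.56075133 -0.20446072  0.034     ]
nut [array([0.51576906, 0.2023048 , 0.03      ]), array([0.51540274, 0.2019245 , 0.03      ])]
shift [ 9.48  -3.766  2.109] rz -0.849
```

move_arm(increments=[[1,0.6,-0.2,0,0,0,0],[1,0.6,-0.24,0,0,0,0],[1,0.6,-0.24,0,0,0,0],[1,0.6,-0.24,0,0,0,0],[1,0.6,-0.24,0,0,0,0],[1,0.6,-0.24,0,0,0,0],[1,0.6,-0.24,0,0,0,0],[1,0.6,-0.24,0,0,0,0],[1,0.6,-0.24,0,0,0,0],[1,0.6,-0.24,0,0,0,0],[1,0.6,-0.24,0,0,0,0],[1,0.6,-0.24,0,0,0,0],[1,0.6,-0.24,0,0,0,0],[1,0.6,-0.24,0,0,0,0],[1,0.6,-0.24,0,0,0,0],[1,0.48,-0.21,0,0,0,0],[1,0,0,0.4,0,0,-0.14],[1,0,0,0.4,0,0,-0.14],[1,0,0,0.4,0,0,-0.14],[1,0,0,0.4,0,0,-0.14]])

```text
time_s: 2.95
ee_pos: [0.5602, -0.2036, 0.1246]
eef_rot: [3.142, -0.0, 0.869]
force: [0.8, -0.4, 0.5]
grip_width: 0.0934
grip_force: 0.0
```

move_arm(increments=[[1,0,0,0.4,0,0,-0.14],[1,0,0,0,0,0,-0.14],[1,0,0,0,0,0,0],[1,0,0,0,0,0,0]])

```text
time_s: 3.35
ee_pos: [0.5604, -0.2038, 0.1058]
eef_rot: [3.141, -0.0, 1.139]
force: [0.2, 0.1, -0.8]
grip_width: 0.094
grip_force: 0.0
```

```bash
python3 - <<'E'
from h import *
go([.5603,-.204,.042],np.radians(66))
p=ctrl.camera("side");cv2.imwrite("pics/s1.png",cv2.resize(p["color"][100:250,280:480],(800,600),interpolation=cv2.INTER_CUBIC))
E
```

```text
shift [-0.005 -0.002  1.276] rz -0.013
```

View pics/s1.png

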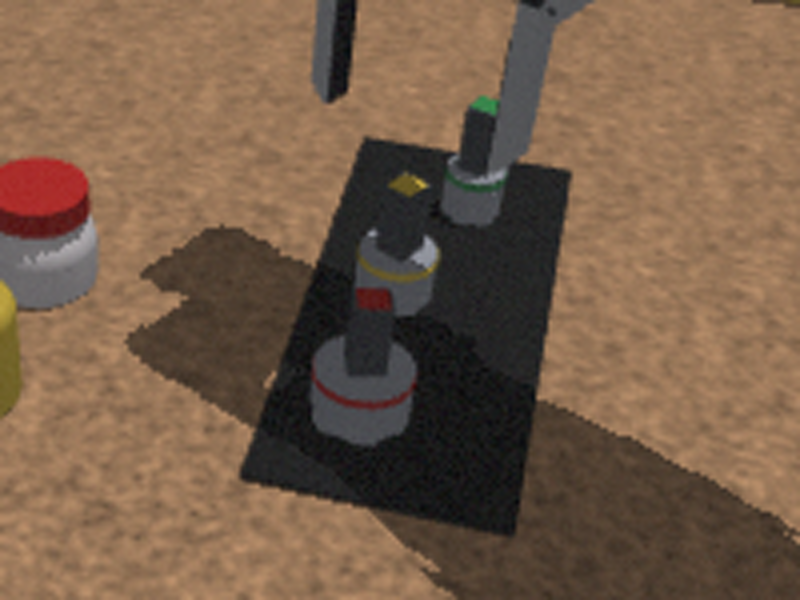

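The open fingers (tips at about (333,100) and (510,160) in the crop) straddle the yellow adapter (408,185). I'll descend and grip.

move_arm(increments=[[1,0,0,0.26,0,0,0],[1,0,0,0.26,0,0,-0.013],[1,0,0,0.26,0,0,0],[1,0,0,0.26,0,0,0],[1,0,0,0.23,0,0,0],[1,0,0,0,0,0,0],[0,0,0,0,0,0,0],[0,0,0,0,0,0,0],[0,0,0,0,0,0,0],[0,0,0,0,0,0,0],[0,0,0,0,0,0,0],[0,0,0,0,0,0,0],[0,0,0,0,0,0,0],[0,0,0,0,0,0,0]], force=40)

```text
time_s: 4.8
ee_pos: [0.5602, -0.2037, 0.042]
eef_rot: [-3.142, -0.0, 1.156]
force: [0.6, 0.3, 0.3]
grip_width: 0.0332
grip_force: 0.0
```

move_arm(increments=[[0,0,0,0,0,0,0],[0,0,0,0,0,0,0],[0,0,0,0,0,0,0],[0,0,0,0,0,0,0],[0,0,0,0,0,0,0],[0,0,0,-0.2,0,0,0],[0,0,0,-0.6,0,0,0],[0,0,0,-0.6,0,0,0],[0,0,0,-0.6,0,0,0],[0,0,0,0,0,0,0]])

```text
time_s: 5.8
ee_pos: [0.5618, -0.2043, 0.1466]
eef_rot: [3.135, -0.0, 1.156]
force: [-0.3, -0.2, -2.1]
grip_width: 0.0187
grip_force: 39.9
```

```bash
python3 - <<'E'
from h import *
o=ctrl.get_obs();print(o["ee_pos"],o["eef_rot"],o["grip_width"],o["grip_force"],o["force"])
# mouth is 38 mm below TCP; want target yaw: turn +25.4 deg world
go([.5156,.2021,.142],o["eef_rot"][2]+np.radians(25.4))
E
```

```text
[ 0.56178245 -0.20431172  0.14655232] [ 3.13463870e+00 -8.60743316e-05  1.15584718e+00] 0.01866933867352106 39.882227182388306 [-0.34912012 -0.16631573 -2.13498094]
shift [ 7.066 -4.123  0.063] rz -0.443
```

move_arm(increments=[[0,0.3,-0.17,0,0,0,0],[0,0.46,-0.27,0,0,0,0],[0,0.48,-0.28,0,0,0,0],[0,0.48,-0.28,0,0,0,0],[0,0.48,-0.28,0,0,0,0],[0,0.48,-0.28,0,0,0,0],[0,0.48,-0.28,0,0,0,0],[0,0.48,-0.28,0,0,0,0],[0,0.48,-0.28,0,0,0,0],[0,0.48,-0.28,0,0,0,0],[0,0.48,-0.28,0,0,0,0],[0,0.48,-0.28,0,0,0,0],[0,0.48,-0.28,0,0,0,0],[0,0.48,-0.28,0,0,0,0],[0,0.4,-0.23,0,0,0,0],[0,0.15,-0.09,0,0,0,-0.11],[0,0,0,0.2,0,0,-0.11],[0,0,0,0.2,0,0,-0.11],[0,0,0,0.2,0,0,-0.11],[0,0,0,0,0,0,0]])

```text
time_s: 7.8
ee_pos: [0.5124, 0.203, 0.1093]
eef_rot: [-3.137, 0.001, 1.598]
force: [-0.2, -0.2, -2.0]
grip_width: 0.0187
grip_force: 39.9
```

```bash
python3 - <<'E'
from h import *
o=ctrl.get_obs();print(o["ee_pos"],o["eef_rot"],o["force"])
go([.5156,.2021,.085],np.radians(91.4))
p=ctrl.camera("side");cv2.imwrite("pics/s2f.png",p["color"])
print(pix(p,[o["ee_pos"][0],o["ee_pos"][1],o["ee_pos"][2]-.038]),pix(p,[.5156,.2021,.038]))
cv2.imwrite("pics/s2.png",cv2.resize(p["color"][230:380,260:460],(800,600),interpolation=cv2.INTER_CUBIC))
E
```

```text
[0.51236019 0.20296461 0.10928107] [-3.13705497e+00  1.25078323e-03  1.59804497e+00] [-0.24651061 -0.23552152 -2.04973594]
shift [-0.018  0.067  0.485] rz 0.003
(np.float64(327.3243039847953), np.float64(360.03709198406347)) (np.float64(339.3337162476851), np.float64(355.60845447135546))
```

View pics/s2.png

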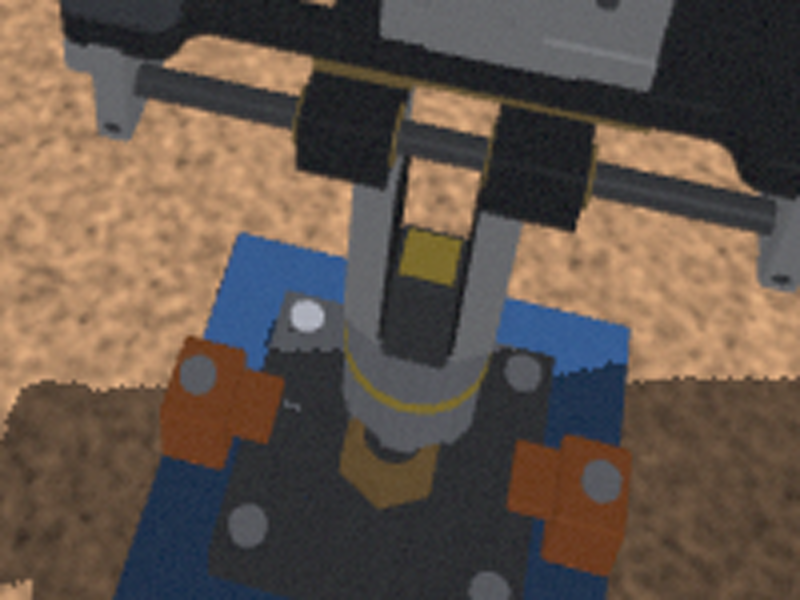

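Socket is held over the nut, whose near corner shows at crop (390,505), flats matching. I'll centre and go down.

move_arm(increments=[[0,-0.02,0.065,0.2,0,0,0],[0,0,0,0.2,0,0,0],[0,0,0,0.16,0,0,0],[0,0,0,0.06,0,0,0],[0,0,0,0.04,0,0,0],[0,0,0,0.04,0,0,0],[0,0,0,0,0,0,0]])

```text
time_s: 8.55
ee_pos: [0.5175, 0.2019, 0.077]
eef_rot: [3.141, -0.0, 1.596]
force: [-0.3, 0.2, -2.3]
grip_width: 0.0189
grip_force: 39.9
```

move_arm(increments=[[0,0,-0.036,0,0,0,0],[0,0,0,0.04,0,0,0],[0,0,0,0.04,0,0,0],[0,0,0,0.04,0,0,0],[0,0,0,0,0,0,0]])

```text
time_s: 9.05
ee_pos: [0.5156, 0.2018, 0.0706]
eef_rot: [-3.141, 0.0, 1.596]
force: [0.0, 1.1, -2.4]
grip_width: 0.0188
grip_force: 39.9
```

move_arm(increments=[[0,0,0,0.04,0,0,0],[0,0,0,0.04,0,0,0],[0,0,0,0.04,0,0,0],[0,0,0,0,0,0,0]])

```text
time_s: 9.45
ee_pos: [0.5156, 0.2018, 0.0646]
eef_rot: [-3.141, 0.0, 1.596]
force: [-0.6, -0.7, -2.0]
grip_width: 0.0187
grip_force: 39.9
```

move_arm(increments=[[0,0,0,0.03,0,0,0],[0,0,0,0.03,0,0,0],[0,0,0,0.03,0,0,0],[0,0,0,0.02,0,0,0],[0,0,0,0,0,0,0],[0,0,0,0,0,0,0]])

```text
time_s: 10.05
ee_pos: [0.5157, 0.2019, 0.0599]
eef_rot: [3.141, -0.0, 1.596]
force: [-3.6, -0.1, 6.1]
grip_width: 0.0189
grip_force: 39.9
```

move_arm(increments=[[0,0,0,0.02,0,0,0],[0,0,0,0,0,0,0],[0,0,0,0,0,0,0],[0,0,0,0,0,0,0]])

```text
time_s: 10.45
ee_pos: [0.5158, 0.2019, 0.0598]
eef_rot: [3.141, -0.0, 1.596]
force: [-9.1, -2.6, 16.4]
grip_width: 0.0186
grip_force: 39.9
```

```bash
python3 - <<'E'
from h import *
p=ctrl.camera("side")
c=np.hstack([cv2.resize(p["color"][240:390,280:430],(500,500),interpolation=cv2.INTER_CUBIC),cv2.resize(p["color"][100:250,330:420],(300,500),interpolation=cv2.INTER_CUBIC)])
cv2.imwrite("pics/s3.png",c)
E
```

```text
(no output)
```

View pics/s3.png

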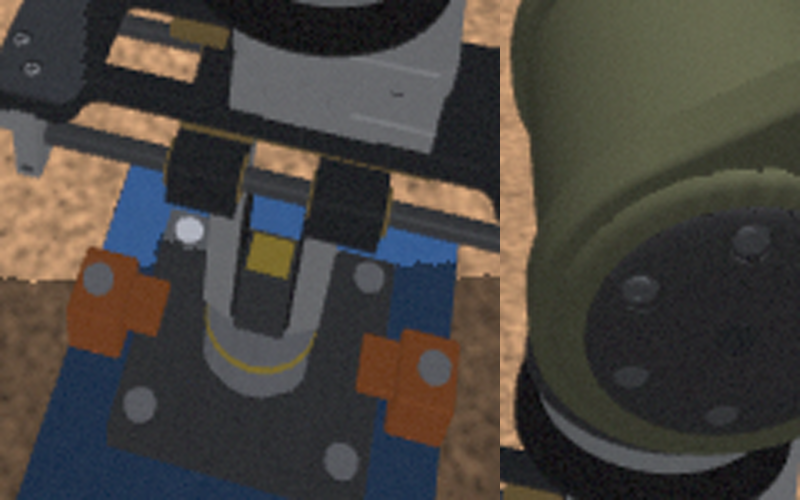

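The yellow socket is sunk into the cover at crop (260,360) with the nut fully covered. The TCP height (0.0598 m) and the rise in force both say it is on the well floor. Handing in.

```bash
python3 -c "
from station import ctrl
print(ctrl.hand_in())"
```

```text
the job is handed in; nothing more can be done
None
```

The yellow socket fits (the nut is 30 mm): it was handed in still gripped and seated on the well floor. I never touched the green and red sockets or the bystanders, though I took no final picture of them, and the hand-in gave no verdict.

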